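# Unlock the gated shutter and drive the filter cartridge out of its holder

### The arm

A 6-joint arm with a two-finger parallel gripper is mounted at the origin on the work surface. World frame = base frame: x ahead of the robot, y to its left, z up, the work surface at z = 0. Lengths are in m, angles in rad, forces in N, time in s.
With the tool pointing down it reaches from about 0.4 to 0.825 m from the base axis. Payload 7 kg.
Tool frame: the origin (TCP) lies at the very end of the fingers, on their centre line; the grasp point (between the pads) lies 19 mm behind it; z points along the fingers, y is the direction in which the jaws open and shut (so a half turn about z gives the same grasp; the last joint's range is limited). The gripper opens to 88 mm and grips with 3 to 60 N. Pads are 19 mm wide; open, the fingers measure 130 mm over their backs; the gripper's body (78 mm by 193 mm) begins 47 mm behind the grasp point.
Start: joints at [-0.928, 0.359, 0.012, 0, -1.224, -0.288], TCP at [0.234, -0.633, 0.227] pointing down, gripper open.
Joint ranges: [-3.07, 3.07], [-1.43, 2.12], [-1.02, 1.25], [-3.03, 1.67], [-3.05, -0], [-3.03, 3.03]. Speed limits (rad/s): [2.39, 2.39, 3.01, 3.14, 3.14, 3.14].

### API

Orientations are given as [roll, pitch, yaw] about the fixed x, y, z axes, in that order (R = Rz(yaw) Ry(pitch) Rx(roll)).
In Python, from station import arm gives the robot as it stands.
- The arm moves only by the shell command python3 -m inch 'ROWS' [FORCE]. ROWS is text: rows parted by semicolons, each of 7 numbers parted by spaces: the closure, from 0 (fully open) to 1 (shut), then the shift along the tool's x, y, z each as a share of 300 mm, from -1 to 1, then the turn, a rotation vector about the tool's x, y, z each as a share of 60 degrees, from -1 to 1. In form: grip tx ty tz rx ry rz; .... A call has 1 to 12 rows; each row is the pose to reach, as a shift and turn from the pose commanded when the call began, along the tool's axes at that moment; what a row does not reach only later rows make up. A row lasts 1/10 s, in which the tool goes at most 50 mm and 8.59 degrees, less where a joint would pass 70% of its speed; a pose out of reach is approached as far as the arm can. A call with a number of a shift or a turn outside -1 to 1 is refused whole. A call with a gripper value outside its range is refused whole. The fingers move at their own pace and stop on an object; FORCE is the grip in N (left out, the last holds). Time passes only in rows, so rows that repeat a pose let the fingers close. It gives the time, the measured TCP pose, the force and the opening at its end, in the units of the state.
- arm.get_state(): the state, without advancing time (a new reading comes with each control period).
- arm.grab_frame(name): name is "scene" or "top" or "wrist"; returns a dict with "img" (420x560x3 uint8, red, green, blue), "range_z" (420x560 float32, m along the optical axis (not along the pixel's ray), 0 where there is no reading), "fx", "fy", "cx", "cy" (pixels), "dist" ([k1, k2, p1, p2, k3] as OpenCV has them; the pictures are not rectified), "extrinsics" (4x4, takes a point from world to camera coordinates); the wrist camera has in their place "tool_from_camera" (4x4, takes a point from camera to tool coordinates, whose origin is the TCP and whose axes are the flange's). Camera axes: x right, y up, looking along -z (the intrinsics and any distortion apply to the point x, -y, -z); pixel columns grow to the right and rows downward; lengths in m; the calibration is good to about 2 mm. A picture is of the moment at which its call begins: read the wrist's pose just before it.
- arm.job_done(): hands the job in, once; it reports no verdict.
The state is a dict: "t": time; "q": joint angles; "qd": joint speeds; "joint_efforts": joint torques, N m; "eef_pos": TCP position; "ee_rot": TCP orientation; "force": force on the tool from outside, world axes, zero at the start; "moment": the same for the moment, N m; "width": finger opening in m.
Only numpy, scipy, OpenCV 4.12 (cv2) and the standard library are available. Lean on these libraries where they do the work, as an engineer would, in place of code of your own. Each camera call takes 0.05 s, during which the arm holds its last target.

### The job

Free the filter cartridge: lift the black-knobbed selector of the cartridge holder out of its notch, take it through the H-shaped gate and let it down fully into the notch diagonally opposite, which draws the shutter clear of the bore. Then take the drift rod (the round rod with the flat round nose, not the scraper beside it) out from under the bench riser and with it push the cartridge from the open end of the bore right out past the shutter into the trough. Finally lay the rod down flat on the bench, leaving the selector in its new notch and the scraper, bottle, beaker and tip box where they stand.

Things in the scene. Friction and masses are not known exactly. Their poses are not given: they have to be found in the camera images.
- holder: White cartridge holder on a grey base plate (x -62 to 100, y -50 to 170 mm, 10 mm thick), fixed, may stand turned. Origin on the bench under the bore's middle; x across, y along the bore, z up. Bore: square channel 44 mm wide, y -40 (open end) to +40 mm (exit), floor 44 mm, roof 88 mm above the bench. Steel shutter across the exit at y 42 to 50 mm. Trough beyond, see trough.
- bore_mouth (a point): Centre of the bore's open end, where the rod enters: holder x = 0, y = -40 mm, 66 mm above the bench. Same axes as the holder.
- trough (a point): Middle of the trough floor: holder x = 0, y = 107 mm, 44 mm above the bench, level with the bore floor. The trough runs from y = 54 mm to an end stop at y = 160 mm; side walls at x = +-23 to 29 mm, 68 mm above the bench.
- gate (a point): Middle of the gate plate's top, 118 mm above the bench, straight above the holder's origin, same axes. Plate x +-52, y +-50 mm, 14 mm thick. Its H-shaped slot, 18 mm wide: two lanes along y at x = -30 and +30 mm, from y = -30 to +30 mm, joined by a cross lane along x at y = 0. At the four lane ends are square notches 28 mm wide, 10 mm deep. The selector starts in the one at x = -30, y = -30 mm.
- notch_goal (a point): Centre, at plate top level, of the notch where the selector must end: x = +30, y = +30 mm in the holder's axes, diagonally opposite its start.
- knob (a point): Centre of the selector's upright black knob, 30 mm in diameter, 40 mm tall; 154 mm above the bench when seated. Below it a 12 mm stem runs in the slot; a 24 mm square key on it sits in a notch and clears it when lifted over 10 mm (stop at 18 mm). In the lanes the key rides on the plate; over a notch it sinks by its weight (2.5 N). It does not turn. All other travel is blocked.
- shutter (a joint): Travel of the selector and of the steel shutter with it along the holder's +x, m: 0 = selector at x = -30 mm, bore exit closed; 0.060 = selector at x = +30 mm, exit fully clear. About 1.5 N of friction.
- cross_slide (a joint): Travel of the selector along the holder's +y, m: 0 = at y = -30 mm, 0.030 = in line with the cross lane, 0.060 = at y = +30 mm. About 1 N of friction.
- selector (a joint): Lift of the selector, m: 0 = fully down in a notch, 0.010 = riding on the gate plate, 0.018 = upper stop.
- cartridge: Steel cylinder with two grey bands, 42 mm in diameter, 70 mm long, about 0.25 kg, lying in the bore along the holder's y. Origin at its centre; y along its axis. A spring plunger in the bore's roof holds it: pushing it takes roughly 5 to 15 N. Its axis is 65 mm above the bench, in the bore and in the trough.
- drift_rod: Drift rod, 200 mm, 0.3 kg, lying with its axis 15 mm up. Origin at mid-length on the axis; y from handle to nose. Black square handle 30 x 30 mm, y -100 to -10 mm; aluminium shaft 18 mm in diameter to y = 88; flat round nose 30 mm in diameter, y 88 to 100. Balances near y = -33 mm. At first the handle is under the riser: draw it out by the shaft along y, put it down, take it by the handle.
- scraper: Scraper: same black handle (30 x 30 x 90 mm) but a flat blade 24 mm wide, 70 mm long, 5 mm thick. Origin at the middle of its 160 mm length, on its axis 15 mm up; y points to the blade. It lies beside the drift rod, 110 mm away, on either side of it. Leave it alone.
- riser: Low grey bench riser, fixed. Origin on the bench under its middle. Top slab 260 mm (x) by 130 mm (y), 46 to 60 mm above the bench, on end walls at x = +-118 to 130 mm, open below to +y and -y. Three bottles stand fixed on it along y = -30 mm, their tops up to 215 mm above the bench. The two tools stick out from under its +y edge (y = 65 mm), about parallel to y.
- bottle: Glass bottle with a blue cap, 72 mm in diameter, 170 mm tall, standing on the bench; origin at its underside. Leave it alone.
- beaker: Open glass beaker, 80 mm across, 100 mm tall, standing on the bench; origin at its underside. Leave it alone.
- tip_box: Clear closed plastic tip box, 60 x 110 x 50 mm high, on the bench; origin at its underside. Leave it alone.
There are look-alikes about, which are no part of the job. What is shaped like the drift_rod but brown is not meant.

How it is judged:
On the way, in this order (a step that is already met when the one before it is completed fails the run):
1. the selector is fully down in the notch diagonally opposite, the shutter open (value of joint each of shutter, cross_slide above 0.054 m and value of joint selector below 0.004 m), for 0.2 s.
2. the drift rod pushes the cartridge forward past the shutter line (contact force between drift_rod and cartridge above 0.3 N and y of cartridge in the frame of holder above 0.015 m), for 0.02 s.
At the end, for the whole second after the job is handed in: Selector down (lift under 4 mm) in the diagonally opposite notch, both travels over 54 mm; cartridge at rest in the trough past the shutter, its centre 86 to 130 mm along the holder's y and within 12 mm of the trough's middle; drift rod flat and at rest on the bench (all of step 1 and y of cartridge in the frame of holder between 0.086 and 0.13 m and x of cartridge in the frame of holder between -0.012 and 0.012 m and height (world z) of cartridge between 0.055 and 0.075 m and linear speed of each of cartridge, drift_rod below 0.02 m/s and height (world z) of drift_rod between 0.008 and 0.022 m and angle between drift_rod's own y axis and vertical between 1.47 and 1.67 rad); the robot touches nothing.
It fails at once if the scraper is shifted by more than 30 mm (distance of scraper from where it was at the start of the episode above 0.03 m).
It fails at once if the bottle is shifted by more than 30 mm (distance of bottle from where it was at the start of the episode above 0.03 m).
It fails at once if the beaker is shifted by more than 30 mm (distance of beaker from where it was at the start of the episode above 0.03 m).
It fails at once if the tip box is shifted by more than 30 mm (distance of tip_box from where it was at the start of the episode above 0.03 m).
It also fails if it takes over 67 s, if anything falls off the work surface, if the arm or the gripper's body presses on something with over 40 N, if the wrist force passes 120 N, or if a joint passes its speed limit or range.

## Working session

There is one attempt and no reset: what is moved stays moved. The work goes in short steps, Python scripts to look and compute and a shell command to move; the robot and the scene stay as the last step left them, time stands still between calls to the robot, and variables do not carry over. Pictures are saved under pics/ and viewed, and the job is handed in when it is done.

```bash
ls; mkdir -p pics; python3 - <<'E'
from station import arm
import cv2,numpy as np,pickle
print(arm.get_state())
for n in ["scene","top","wrist"]:
    f=arm.grab_frame(n); pickle.dump(f,open(f"pics/{n}0.pkl","wb"))
    cv2.imwrite(f"pics/{n}0.png",f["img"][:,:,::-1])
    print(n,f["fx"],f["fy"],f["cx"],f["cy"],f["dist"],f.get("extrinsics",f.get("tool_from_camera")))
E
```

```text
pics
{'t': 0.0, 'q': array([-9.27903752e-01,  3.59385835e-01,  1.10538996e-02, -3.48403903e-04,
       -1.22408785e+00, -2.88109067e-01]), 'qd': array([ 0.00043749,  0.00131913, -0.00033672, -0.00081899, -0.00074831,
        0.00116385]), 'joint_efforts': array([ 1.69911906e-03, -5.82723427e+01,  2.93065685e+01,  6.99705809e+00,
        7.11882240e-03, -1.90579881e-04]), 'eef_pos': array([ 0.23429638, -0.63251121,  0.22562152]), 'ee_rot': array([ 3.13994304e+00, -1.47311819e-04, -2.78692768e+00]), 'force': array([-0.67364492, -0.10633541,  0.35708136]), 'moment': array([-0.0477397 , -0.00363412, -0.02099286]), 'width': 0.08779356692870263}
scene 538.8864113652296 538.8864113652296 275.28366820006477 213.45647088609047 [0.04879052 0.         0.         0.         0.        ] [[ 0.5084983   0.86090648  0.01641708 -0.2126153 ]
 [-0.66623751  0.3812947   0.64089151  0.34649601]
 [ 0.54548791 -0.33682992  0.76745589 -2.04491874]
 [ 0.          0.          0.          1.        ]]
top 472.12472965427014 472.12472965427014 285.50160185293385 209.31111917892306 [-0.12743753  0.          0.          0.          0.        ] [[-2.31556043e-02 -9.99731150e-01 -1.20219247e-03 -1.19319059e-01]
 [ 9.89484132e-01 -2.30899677e-02  1.42786571e-01 -5.78214524e-01]
 [-1.42775942e-01  2.11675898e-03  9.89752772e-01 -1.60671207e+00]
 [ 0.00000000e+00  0.00000000e+00  0.00000000e+00  1.00000000e+00]]
wrist 300.8324741582751 300.8324741582751 282.59243924758334 214.04259274927261 [-0.03709182  0.          0.          0.          0.        ] [[ 1.55044771e-04  9.60357581e-01  2.78771039e-01  7.53703280e-02]
 [ 9.99999974e-01 -1.95379493e-04  1.16903861e-04  1.53276067e-04]
 [ 1.66735653e-04  2.78771014e-01 -9.60357587e-01 -1.57239134e-01]
 [ 0.00000000e+00  0.00000000e+00  0.00000000e+00  1.00000000e+00]]
```

View pics/scene0.png

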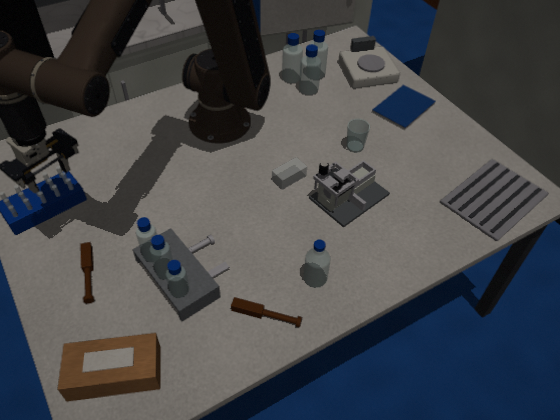

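View pics/top0.png

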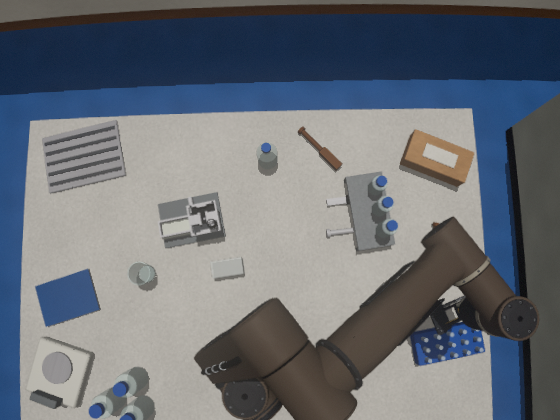

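View pics/wrist0.png

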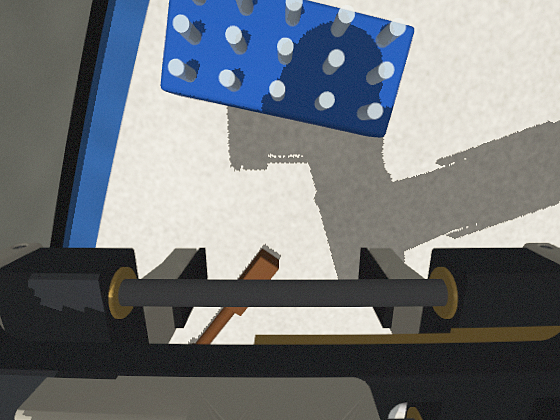

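The overview shows the holder near top pixel (195,220), with the knob to its right. The riser is near (370,212) with two tools sticking out to its left, at (337,202) and (340,232). The bottle is at (267,158), the tip box at (229,268) and the beaker at (142,275). Next I'll enlarge and measure.

```bash
cat > h.py <<'E'
import cv2,numpy as np,pickle
def cloud(f,T=None):
    h,w=f["range_z"].shape
    K=np.array([[f["fx"],0,f["cx"]],[0,f["fy"],f["cy"]],[0,0,1.]])
    uu,vv=np.meshgrid(np.arange(w),np.arange(h))
    p=cv2.undistortPoints(np.stack([uu,vv],-1).reshape(-1,1,2).astype(float),K,np.array(f["dist"])).reshape(h,w,2)
    z=f["range_z"].astype(float)
    P=np.stack([p[...,0]*z,-p[...,1]*z,-z],-1)
    M=np.linalg.inv(f["extrinsics"]) if T is None else T
    W=P@M[:3,:3].T+M[:3,3]
    W[z<=0]=np.nan
    return W
def proj(f,pts,T=None):
    M=f["extrinsics"] if T is None else np.linalg.inv(T)
    p=np.atleast_2d(pts)@M[:3,:3].T+M[:3,3]
    K=np.array([[f["fx"],0,f["cx"]],[0,f["fy"],f["cy"]],[0,0,1.]])
    q=p*np.array([1,-1,-1])
    return cv2.projectPoints(q,np.zeros(3),np.zeros(3),K,np.array(f["dist"]))[0].reshape(-1,2)
E
python3 - <<'E'
from h import *
for n,(a,b,c,d) in {"top":(150,180,420,290),"scene":(120,130,400,310)}.items():
    f=pickle.load(open(f"pics/{n}0.pkl","rb"))
    im=f["img"][b:d,a:c,::-1]
    s=2.9
    cv2.imwrite(f"pics/{n}0c.png",cv2.resize(im,None,fx=s,fy=s,interpolation=cv2.INTER_CUBIC)[:600,:800])
f=pickle.load(open("pics/top0.pkl","rb"));W=cloud(f)
for (u,v) in [(210,207),(215,215),(175,228),(337,202),(340,232),(365,200),(267,158),(229,268),(142,275)]:
    print(u,v,W[v,u].round(4))
f=pickle.load(open("pics/scene0.pkl","rb"));W=cloud(f)
for (u,v) in [(323,168),(210,240),(225,269),(290,170)]:
    print(u,v,W[v,u].round(4))
E
```

```text
210 207 [0.5818 0.1235 0.0928]
215 215 [0.5503 0.1024 0.12  ]
175 228 [0.519  0.2567 0.0349]
337 202 [ 0.6014 -0.3169  0.0132]
340 232 [ 0.4934 -0.3229  0.018 ]
365 200 [ 0.5992 -0.4099  0.0575]
267 158 [ 0.7412 -0.074   0.1178]
229 268 [0.3756 0.066  0.0457]
142 275 [ 0.3569  0.3856 -0.0063]
323 168 [0.5306 0.1009 0.1691]
210 240 [ 0.5014 -0.283   0.0215]
225 269 [ 0.6183 -0.2913  0.0192]
290 170 [0.392  0.072  0.0523]
```

```bash
python3 - <<'E'
from h import *
# height maps, top-view rectified from both clouds
P=[];C=[]
for n in ["top","scene"]:
    f=pickle.load(open(f"pics/{n}0.pkl","rb"));W=cloud(f).reshape(-1,3);c=f["img"].reshape(-1,3)
    m=(W[:,2]>0.004)&(W[:,2]<0.3)&np.isfinite(W[:,0]); print(n,np.nanmedian(W[(abs(W[:,2])<.02),2]))
    s=2000
    img=np.zeros((600,800,3),np.uint8)
    # x .3..0.75 up, y .35..-.45 left
    m=np.isfinite(W[:,0])&(W[:,2]<.25)
    r=((0.78-W[m,0])*1000).astype(int);cc=((0.35-W[m,1])*1000).astype(int)
    ok=(r>=0)&(r<600)&(cc>=0)&(cc<800)
    o=np.argsort(W[m,2][ok])
    hh=np.clip(W[m,2][ok]/0.17*255,0,255).astype(np.uint8)
    col=cv2.applyColorMap(hh.reshape(-1,1),cv2.COLORMAP_JET).reshape(-1,3)
    for dr in (0,1):
      for dc in (0,1):
        img[np.clip(r[ok][o]+dr,0,599),np.clip(cc[ok][o]+dc,0,799)]=col[o]
    cv2.imwrite(f"pics/{n}hm.png",img)
E
```

```text
top -0.00050780968837838
scene 0.0009159463078494134
```

View pics/top0c.png

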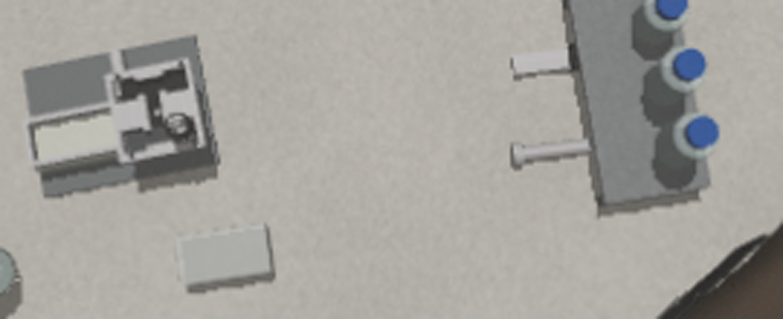

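View pics/scene0c.png

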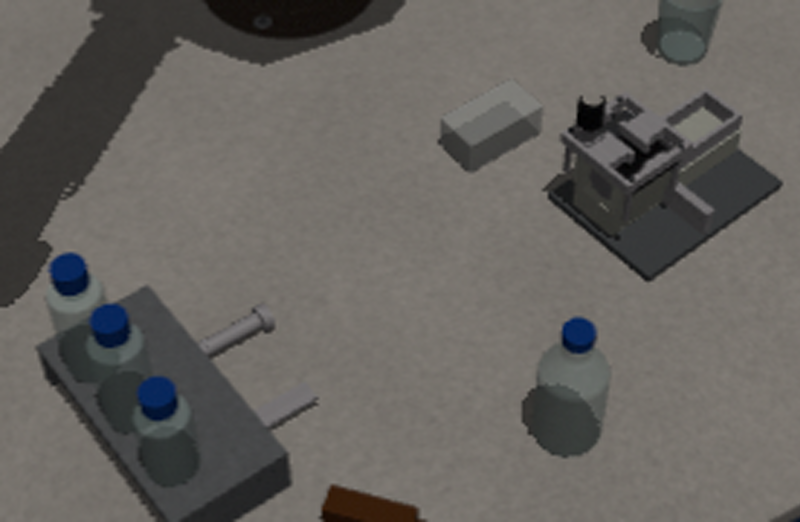

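View pics/tophm.png

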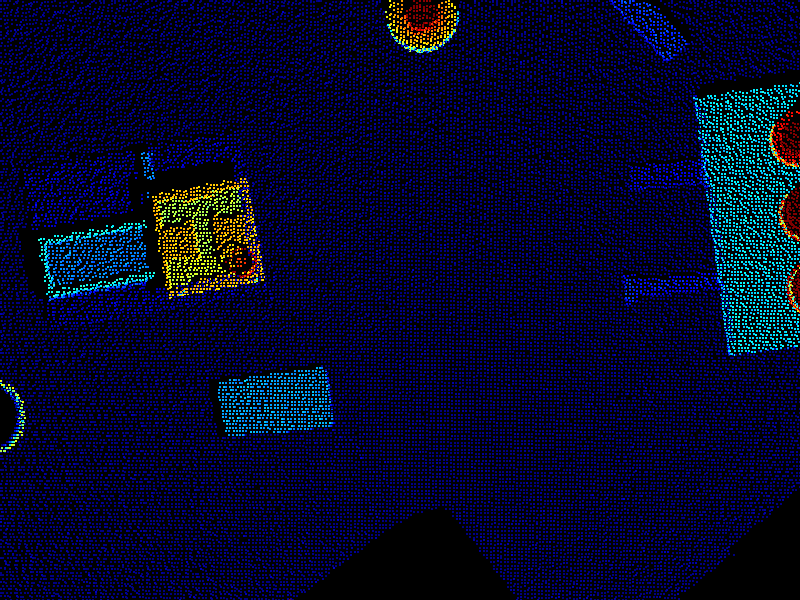

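Top view confirms it: the holder's trough points to world +y (image left), with the knob at the near-right corner of the gate. The nearer tool, at crop (515,153), has the round nose, so it is the drift rod. The flat one at (515,62) is the scraper. Next I'll fit the poses.

```bash
python3 - <<'E'
from h import *
for n in ["top","scene"]:
    f=pickle.load(open(f"pics/{n}0.pkl","rb"));W=cloud(f).reshape(-1,3);W=W[np.isfinite(W[:,0])]
    def box(x0,x1,y0,y1,z0,z1): return W[(W[:,0]>x0)&(W[:,0]<x1)&(W[:,1]>y0)&(W[:,1]<y1)&(W[:,2]>z0)&(W[:,2]<z1)]
    p=box(.44,.65,.05,.23,.108,.126)
    if n=="top":
        r=cv2.minAreaRect(p[:,:2].astype(np.float32)*1000);print(n,"plate",r,len(p))
    k=box(.44,.65,.05,.23,.14,.20);print("knob",k.mean(0),k.min(0),k.max(0),len(k))
    k=k[k[:,2]>.165];print("knobtop",np.median(k,0),k.min(0),k.max(0),len(k))
    t=box(.44,.65,.17,.34,.058,.08);r=cv2.minAreaRect(t[:,:2].astype(np.float32)*1000);print("trough walls",r,len(t))
    b=box(.40,.70,-.6,-.3,.048,.068);r=cv2.minAreaRect(b[:,:2].astype(np.float32)*1000);print("riser",r,len(b))
    d=box(.45,.53,-.36,-.25,.008,.04)
    c,s=d[:,:2].mean(0),None
    u,sv,vt=np.linalg.svd(d[:,:2]-c);a=vt[0]*np.sign(vt[0][1]);q=(d[:,:2]-c)@a;o=(d[:,:2]-c)@[a[1],-a[0]]
    print("rod c",c,"axis",a,np.degrees(np.arctan2(-a[0],a[1])),"ends",c+a*q.max(),"w",np.percentile(o,[2,98]),len(d), "zmax",np.percentile(d[:,2],97))
    e=d[q<np.percentile(q,80)]
    y=e[:,1];pf=np.polyfit(y,e[:,0],1);print("line x=",pf)
    s_=box(.56,.64,-.37,-.25,.008,.04);print("scraper",s_.min(0),s_.max(0),len(s_))
    bt=box(.68,.82,-.13,0,.1,.19);print("bottle",bt.mean(0))
E
```

```text
top plate ((543.2023315429688, 143.16195678710938), (105.91374206542969, 99.2315902709961), 10.939616203308105) 523
knob [0.51590936 0.10525854 0.16344878] [0.50302543 0.09442562 0.14035106] [0.53146677 0.12472011 0.18132146] 45
knobtop [0.51708076 0.10603576 0.17223943] [0.50433443 0.09442562 0.16501091] [0.53146677 0.12472011 0.18132146] 26
trough walls ((522.049560546875, 241.5960693359375), (73.52741241455078, 139.43589782714844), 0.449002742767334) 164
riser ((562.9989624023438, -424.955810546875), (261.2753601074219, 129.80224609375), 7.684149265289307) 2028
rod c [ 0.49429561 -0.3122105 ] axis [-0.08957692  0.99597991] 5.1392683579814165 ends [ 0.48918911 -0.25543283] w [-0.0217643   0.01731344] 147 zmax 0.031615582827933676
line x= [-0.10571104  0.46073327]
scraper [ 0.57628642 -0.35861226  0.00806669] [ 0.63403207 -0.25980336  0.03312372] 166
bottle [ 0.75729518 -0.07287579  0.13145084]
knob [0.52849467 0.1044637  0.1604135 ] [0.50989376 0.09282967 0.1405692 ] [0.53706688 0.12541442 0.18208288] 86
knobtop [0.52939402 0.10205796 0.16998835] [0.50989376 0.09282967 0.16508512] [0.53706688 0.12361821 0.18208288] 35
trough walls ((533.356201171875, 240.2520751953125), (70.10588073730469, 155.79318237304688), 19.344039916992188) 190
riser ((565.4223022460938, -423.593994140625), (267.398681640625, 133.87623596191406), 7.129583835601807) 2106
rod c [ 0.50117799 -0.30895899] axis [-0.07612043  0.99709863] 4.365602552275701 ends [ 0.49830594 -0.27133813] w [-0.01452506  0.0114364 ] 175 zmax 0.0313526563219697
line x= [-0.09248278  0.47223811]
scraper [ 0.56604656 -0.33924253  0.008026  ] [ 0.63590561 -0.25281234  0.02606347] 165
bottle [ 0.77752427 -0.07780779  0.13200926]
```

```bash
cat > to.py <<'E'
# usage: python3 to.py x y z yaw_deg [x y z yaw ...]  -> shares from the present pose (tool down)
import sys,numpy as np
from scipy.spatial.transform import Rotation as R
from station import arm
s=arm.get_state();p=s["eef_pos"];Q=R.from_euler("xyz",s["ee_rot"])
print("now t",round(s["t"],2),p.round(4),np.degrees(s["ee_rot"]).round(2),"w",round(s["width"],4),"F",s["force"].round(1))
a=list(map(float,sys.argv[1:]))
for i in range(0,len(a),4):
    d=Q.inv().apply(np.array(a[i:i+3])-p)/.3
    r=(Q.inv()*R.from_euler("xyz",[180,0,a[i+3]],degrees=True)).as_rotvec(degrees=True)/60
    print(a[i:i+4],"->",d.round(4),r.round(4))
E
python3 to.py .234 -.633 .28 -109.7 .40 -.20 .28 -109.7
```

```text
now t 0.15 [ 0.2343 -0.6326  0.2259] [ 1.7993e+02 -1.0000e-02 -1.5968e+02] w 0.0877 F [-0.6  0.5 -0.5]
[0.234, -0.633, 0.28, -109.7] -> [ 0.0015 -0.0005 -0.1804] [ 1.100e-03  4.000e-04 -8.329e-01]
[0.4, -0.2, 0.28, -109.7] -> [-1.0187  1.1608 -0.1791] [ 1.100e-03  4.000e-04 -8.329e-01]
```

```bash
python3 -m inch '0 0 0 -0.15 0 0 -0.14; 0 -0.85 0.97 -0.18 0 0 -0.85; 0 -0.85 0.97 -0.18 0 0 -0.85; 0 -0.85 0.97 -0.18 0 0 -0.85; 0 -0.85 0.97 -0.18 0 0 -0.85; 0 -0.85 0.97 -0.18 0 0 -0.85; 0 -0.85 0.97 -0.18 0 0 -0.85; 0 -0.85 0.97 -0.18 0 0 -0.85; 0 -0.85 0.97 -0.18 0 0 -0.85; 0 -0.85 0.97 -0.18 0 0 -0.85'; python3 to.py .519 .105 .27 -79.5
```

```text
t: 1.15
eef_pos: [0.3737, -0.2683, 0.2811]
ee_rot: [-3.14, 0.001, -1.892]
force: [0.3, -0.3, 1.1]
width: 0.0877
now t 1.15 [ 0.3737 -0.2683  0.2811] [-1.7991e+02  5.0000e-02 -1.0841e+02] w 0.0877 F [ 0.3 -0.3  1.1]
[0.519, 0.105, 0.27, -79.5] -> [-1.3335 -0.0666  0.0381] [-1.600e-03  4.000e-04 -4.819e-01]
```

```bash
python3 -m inch '0 -1 -0.06 0.03 0 0 -0.482; 0 -1 -0.06 0.03 0 0 -0.482; 0 -1 -0.06 0.03 0 0 -0.482; 0 -1 -0.06 0.03 0 0 -0.482; 0 -1 -0.06 0.03 0 0 -0.482; 0 -1 -0.06 0.03 0 0 -0.482; 0 -1 -0.06 0.03 0 0 -0.482; 0 -1 -0.06 0.03 0 0 -0.482'; python3 to.py .519 .108 .27 -79.5
python3 - <<'E'
from station import arm
from h import *
s=arm.get_state();f=arm.grab_frame("wrist");pickle.dump((s,f),open("pics/w1.pkl","wb"));cv2.imwrite("pics/w1.png",f["img"][:,:,::-1])
E
```

```text
t: 1.95
eef_pos: [0.4856, 0.0076, 0.2709]
ee_rot: [3.14, -0.0, -1.39]
force: [-0.5, -0.4, 0.1]
width: 0.0876
now t 1.95 [0.4856 0.0076 0.2709] [ 1.7991e+02 -2.0000e-02 -7.9630e+01] w 0.0876 F [-0.5 -0.4  0.1]
[0.519, 0.108, 0.27, -79.5] -> [-0.309  -0.1697  0.0028] [ 0.0015 -0.0003 -0.0021]
```

View pics/w1.png

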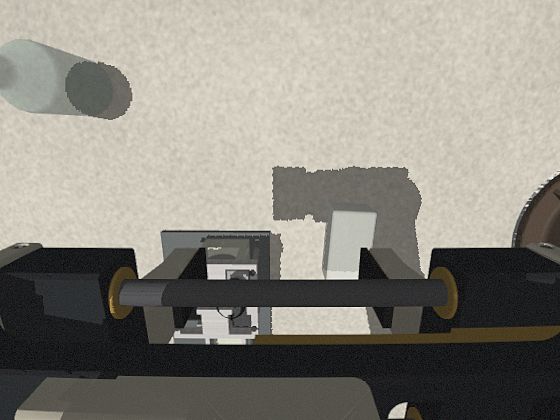

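The fingers hide the gate in this view; the plate shows at about (220,260). I'll move past the holder so the clear upper half of the wrist picture covers it.

```bash
python3 -m inch '0 -0.15 -0.1 0 0 0 0; 0 -0.3 -0.15 0 0 0 0; 0 -0.45 -0.2 0 0 0 0; 0 -0.6 -0.2 0 0 0 0; 0 -0.65 -0.2 0 0 0 0; 0 -0.65 -0.2 0 0 0 0;0 -0.65 -0.2 0 0 0 0'
python3 - <<'E'
from station import arm
from h import *
s=arm.get_state();f=arm.grab_frame("wrist");pickle.dump((s,f),open("pics/w2.pkl","wb"));cv2.imwrite("pics/w2.png",f["img"][:,:,::-1])
E
```

```text
t: 2.7
eef_pos: [0.51, 0.2081, 0.2717]
ee_rot: [3.141, -0.0, -1.393]
force: [-0.6, 0.4, 0.7]
width: 0.0877
```

View pics/w2.png

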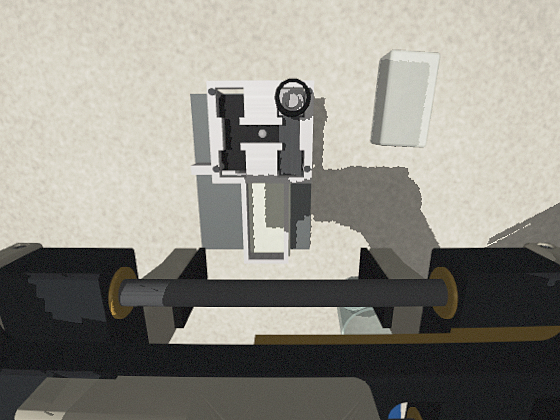

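The gate is in clear view here. The knob is at (292,98), the plate corners are near (208,81), (313,81) and (213,178), and the trough runs down to (267,258). Now the fit.

```bash
python3 - <<'E'
from h import *
from scipy.spatial.transform import Rotation as R
from scipy.optimize import least_squares
s,f=pickle.load(open("pics/w2.pkl","rb"))
T=np.eye(4);T[:3,:3]=R.from_euler("xyz",s["ee_rot"]).as_matrix();T[:3,3]=s["eef_pos"];T=T@f["tool_from_camera"]
Wi=cloud(f,T);W=Wi[:245].reshape(-1,3);W=W[np.isfinite(W[:,0])]
print("bench z",np.median(W[abs(W[:,2])<.008,2]))
p=W[(W[:,2]>.112)&(W[:,2]<.124)&(W[:,1]<.24)&(W[:,0]>.4)]
r=cv2.minAreaRect(p[:,:2].astype(np.float32)*1000);print("plate",r,len(p),np.median(p[:,2]))
k=W[(W[:,2]>.15)&(W[:,2]<.2)];print("knob top",np.median(k,0),(k.max(0)+k.min(0))/2,k.max(0)-k.min(0))
t=W[(W[:,2]>.064)&(W[:,2]<.072)&(W[:,1]>.19)]
r=cv2.minAreaRect(t[:,:2].astype(np.float32)*1000);print("trough walls",r,len(t))
im=f["img"].copy()
for th,c in [(10.5,(.543,.143))]:
    Rm=R.from_euler("z",th,degrees=True).as_matrix()
    pts=np.array([[-52,-50,118],[52,-50,118],[52,50,118],[-52,50,118],[-30,-30,174],[-29,160,68],[29,160,68]])/1000
    q=proj(f,pts@Rm.T+np.array([c[0],c[1],0]),T);print(q.round(1).tolist())
    for a in q: cv2.circle(im,tuple(np.int32(a.round())),2,(255,0,0),-1)
cv2.imwrite("pics/w2o.png",cv2.resize(im[60:270,150:350],None,fx=2.8,fy=2.8)[:,:,::-1])
E
```

```text
bench z -0.0008796260827576008
plate ((544.0546264648438, 144.7528076171875), (104.7633285522461, 100.02552795410156), 10.045875549316406) 5870 0.11715414359932605
knob top [0.52018926 0.11204613 0.17081936] [0.51962666 0.10991508 0.1623777 ] [0.02948787 0.02879995 0.02411761]
trough walls ((526.4702758789062, 242.3629913330078), (58.143394470214844, 78.91400146484375), 10.020158767700195) 588
[[314.6, 78.6], [206.4, 79.5], [213.0, 182.2], [312.5, 181.7], [293.5, 94.6], [289.4, 258.6], [245.0, 258.8]]
```

View pics/w2o.png

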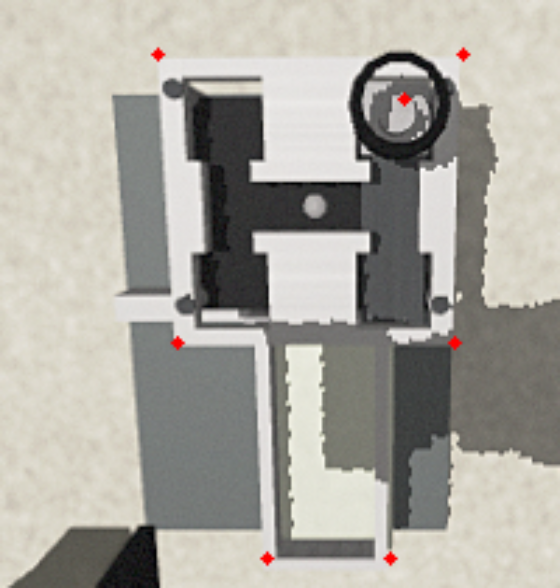

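Wrist and top cameras agree. The holder is at (0.544, 0.145) with yaw 10.0°, and the knob at (0.5197, 0.110).

```bash
python3 to.py .5197 .110 .20 -80 .5197 .110 .136 -80
```

```text
now t 2.75 [0.51   0.2078 0.2718] [-180.     -0.    -79.83] w 0.0878 F [ 0.2 -0.7  1.2]
[0.5197, 0.11, 0.2, -80.0] -> [0.3267 0.0259 0.2392] [-0.0001 -0.      0.0028]
[0.5197, 0.11, 0.136, -80.0] -> [0.3267 0.0259 0.4526] [-0.0001 -0.      0.0028]
```

```bash
python3 -m inch '0 0.163 0.013 0 0 0 0.003; 0 0.327 0.026 0.08 0 0 0.003; 0 0.327 0.026 0.2 0 0 0.003; 0 0.327 0.026 0.3 0 0 0.003; 0 0.327 0.026 0.4 0 0 0.003; 0 0.327 0.026 0.453 0 0 0.003; 0 0.327 0.026 0.453 0 0 0.003;0 0.327 0.026 0.453 0 0 0.003' 20; python3 to.py .5197 .110 .136 -80
```

```text
t: 3.55
eef_pos: [0.5201, 0.1105, 0.1364]
ee_rot: [-3.141, -0.0, -1.396]
force: [0.5, 0.3, 0.2]
width: 0.0875
now t 3.55 [0.5201 0.1105 0.1364] [-1.7998e+02 -2.0000e-02 -8.0000e+01] w 0.0875 F [0.5 0.3 0.2]
[0.5197, 0.11, 0.136, -80.0] -> [0.0014 0.0016 0.0013] [-0.0004 -0.0003 -0.    ]
```

```bash
python3 -m inch '0.5 0 0 0 0 0 0; 0.8 0 0 0 0 0 0; 1 0 0 0 0 0 0; 1 0 0 0 0 0 0; 1 0 0 0 0 0 0; 1 0 0 0 0 0 0; 1 0 0 0 0 0 0; 1 0 0 0 0 0 0' 30
```

```text
t: 4.35
eef_pos: [0.5197, 0.1116, 0.1356]
ee_rot: [3.141, -0.0, -1.395]
force: [-0.7, -0.3, 0.3]
width: 0.0294
```

Gripped at 29.4 mm, which fits the 30 mm knob. Lifting about 14 mm.

```bash
python3 -m inch '1 0 0 -0.02 0 0 0; 1 0 0 -0.047 0 0 0; 1 0 0 -0.047 0 0 0; 1 0 0 -0.047 0 0 0;1 0 0 -0.047 0 0 0'; python3 to.py
```

```text
t: 4.85
eef_pos: [0.5198, 0.1117, 0.1498]
ee_rot: [-3.141, 0.0, -1.395]
force: [0.5, 0.6, -3.2]
width: 0.0291
now t 4.85 [0.5198 0.1117 0.1498] [-1.7998e+02  1.0000e-02 -7.9930e+01] w 0.0291 F [ 0.5  0.6 -3.2]
```

```bash
python3 -m inch '1 -0.03 0 0 0 0 0; 1 -0.07 0 0 0 0 0; 1 -0.1 0 0 0 0 0; 1 -0.1 0 0 0 0 0; 1 -0.1 0 0 0 0 0'; python3 to.py
```

```text
t: 5.35
eef_pos: [0.5143, 0.1419, 0.1496]
ee_rot: [3.141, 0.0, -1.394]
force: [0.3, 0.8, -1.9]
width: 0.0296
now t 5.35 [0.5143 0.1419 0.1496] [ 1.7999e+02  1.0000e-02 -7.9870e+01] w 0.0296 F [ 0.3  0.8 -1.9]
```

```bash
python3 -m inch '1 0 -0.04 0 0 0 0; 1 0 -0.09 0 0 0 0; 1 0 -0.14 0 0 0 0; 1 0 -0.18 0 0 0 0; 1 0 -0.2 0 0 0 0; 1 0 -0.2 0 0 0 0;1 0 -0.2 0 0 0 0'; python3 to.py
```

```text
t: 6.05
eef_pos: [0.574, 0.1515, 0.1499]
ee_rot: [-3.141, -0.0, -1.395]
force: [1.0, -0.3, -3.0]
width: 0.0291
now t 6.05 [0.574  0.1515 0.1499] [-1.7994e+02 -1.0000e-02 -7.9940e+01] w 0.0291 F [ 1.  -0.3 -3. ]
```

```bash
python3 -m inch '1 -0.03 0 0 0 0 0; 1 -0.07 0 0 0 0 0; 1 -0.1 0 0 0 0 0; 1 -0.1 0 0 0 0 0; 1 -0.1 0 0 0 0 0; 1 -0.1 0 0.02 0 0 0; 1 -0.1 0 0.045 0 0 0; 1 -0.1 0 0.047 0 0 0; 1 -0.1 0 0.047 0 0 0'; python3 to.py
```

```text
t: 6.95
eef_pos: [0.5687, 0.1812, 0.1356]
ee_rot: [-3.141, 0.0, -1.395]
force: [0.1, 0.5, 0.7]
width: 0.0291
now t 6.95 [0.5687 0.1812 0.1356] [-179.96    0.    -79.93] w 0.0291 F [0.1 0.5 0.7]
```

It is back at the seated height, 0.1356. Releasing, rising, and going to look at the rod.

```bash
python3 -m inch '0.4 0 0 0 0 0 0; 0 0 0 0 0 0 0; 0 0 0 0 0 0 0; 0 0 0 0 0 0 0; 0 0 0 -0.15 0 0 0; 0 0 0 -0.3 0 0 0; 0 0 0 -0.42 0 0 0; 0 0 0 -0.42 0 0 0; 0 0 0 -0.42 0 0 0'; python3 to.py .50 -.18 .25 -83; python3 - <<'E'
from station import arm
from h import *
f=arm.grab_frame("scene");cv2.imwrite("pics/s1.png",cv2.resize(f["img"][130:240,260:400],None,fx=4,fy=4)[:,:,::-1])
E
```

```text
t: 7.85
eef_pos: [0.5684, 0.1814, 0.2625]
ee_rot: [-3.14, 0.001, -1.395]
force: [0.5, 0.3, -0.6]
width: 0.0873
now t 7.85 [0.5684 0.1814 0.2625] [-1.799e+02  7.000e-02 -7.994e+01] w 0.0873 F [ 0.5  0.3 -0.6]
[0.5, -0.18, 0.25, -83.0] -> [1.1462 0.435  0.0396] [-0.0016  0.0012  0.051 ]
```

View pics/s1.png

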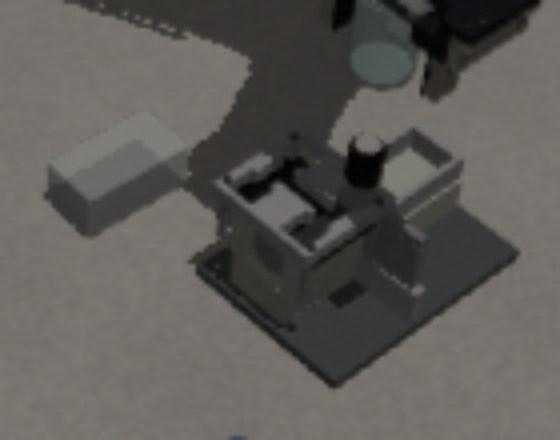

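The knob now stands at (365,165) in the crop, in the diagonally opposite notch, and the shutter is drawn to +x. On to the rod.

```bash
python3 -m inch '0 0.15 0.06 0.04 0 0 0.05; 0 0.32 0.12 0.04 0 0 0.05; 0 0.48 0.18 0.04 0 0 0.05; 0 0.64 0.25 0.04 0 0 0.05; 0 0.8 0.31 0.04 0 0 0.05; 0 0.96 0.38 0.04 0 0 0.05; 0 1 0.43 0.04 0 0 0.05;  0 1 0.43 0.04 0 0 0.05;  0 1 0.43 0.04 0 0 0.05'; python3 - <<'E'
from station import arm
from h import *
s=arm.get_state();f=arm.grab_frame("wrist");pickle.dump((s,f),open("pics/w3.pkl","wb"));cv2.imwrite("pics/w3.png",f["img"][:,:,::-1])
E
```

```text
t: 8.8
eef_pos: [0.4929, -0.1373, 0.2485]
ee_rot: [3.14, 0.0, -1.449]
force: [-0.4, 0.1, -0.6]
width: 0.0874
```

View pics/w3.png

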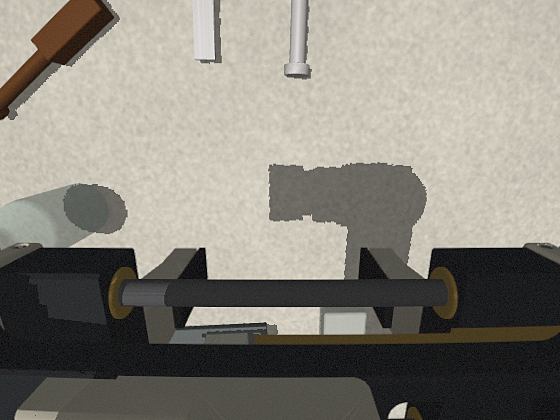

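```bash
python3 - <<'E'
from h import *
from scipy.spatial.transform import Rotation as R
s,f=pickle.load(open("pics/w3.pkl","rb"))
T=np.eye(4);T[:3,:3]=R.from_euler("xyz",s["ee_rot"]).as_matrix();T[:3,3]=s["eef_pos"];T=T@f["tool_from_camera"]
W=cloud(f,T)
sub=W[:90,270:330].reshape(-1,3);b=sub[abs(sub[:,2])<.004];print("bench",np.median(b[:,2]))
p=sub[(sub[:,2]>.008)];print(p[:,1].min(),p[:,1].max())
c=[]
for y0 in np.arange(-.32,-.20,.01):
    q=p[(p[:,1]>=y0)&(p[:,1]<y0+.01)]
    if len(q)>5: print(y0.round(3),len(q),"x mid",((q[:,0].max()+q[:,0].min())/2).round(4),"w",np.ptp(q[:,0]).round(4),"zmax",np.percentile(q[:,2],95).round(4),"top x",q[q[:,2]>np.percentile(q[:,2],60),0].mean().round(4)); c.append([y0+.005,(q[:,0].max()+q[:,0].min())/2])
c=np.array(c);pf=np.polyfit(c[:-2,0],c[:-2,1],1);print(pf,np.degrees(np.arctan(-pf[0])))
E
python3 to.py .5 -.29 .25 -83
```

```text
bench -0.0009884698882984821
-0.3549007892195285 -0.2724772208893148
-0.32 155 x mid 0.4967 w 0.0189 zmax 0.0239 top x 0.4965
-0.31 142 x mid 0.496 w 0.0178 zmax 0.024 top x 0.4959
-0.3 141 x mid 0.4947 w 0.018 zmax 0.0235 top x 0.4951
-0.29 182 x mid 0.4937 w 0.0301 zmax 0.029 top x 0.4932
-0.28 206 x mid 0.4932 w 0.0297 zmax 0.0293 top x 0.4936
[-0.09955213  0.4654237 ] 5.6851847690219985
now t 8.85 [ 0.4934 -0.1367  0.2487] [ 1.7991e+02  1.0000e-02 -8.2970e+01] w 0.0878 F [ 1.5 -0.  -0.2]
[0.5, -0.29, 0.25, -83.0] -> [ 0.5098  0.0407 -0.0044] [0.0015 0.0002 0.0005]
```

Rod axis yaw is about 5.7°, with the nose tip at (0.4925, -0.272) and the shaft top at 24 mm as expected. I'll grip the shaft at y = -0.31.

```bash
python3 to.py .4963 -.31 .08 -84.3 .4963 -.31 .004 -84.3
```

```text
now t 8.85 [ 0.4934 -0.1367  0.2487] [ 1.7991e+02  1.0000e-02 -8.2970e+01] w 0.0878 F [ 1.5 -0.  -0.2]
[0.4963, -0.31, 0.08, -84.3] -> [0.5746 0.0602 0.5623] [0.0015 0.0002 0.0222]
[0.4963, -0.31, 0.004, -84.3] -> [0.5747 0.0598 0.8156] [0.0015 0.0002 0.0222]
```

```bash
python3 -m inch '0 0.14 0.015 0.07 0 0 0.022; 0 0.28 0.03 0.14 0 0 0.022; 0 0.42 0.045 0.23 0 0 0.022; 0 0.575 0.06 0.33 0 0 0.022; 0 0.575 0.06 0.45 0 0 0.022; 0 0.575 0.06 0.58 0 0 0.022; 0 0.575 0.06 0.7 0 0 0.022; 0 0.575 0.06 0.78 0 0 0.022; 0 0.575 0.06 0.815 0 0 0.022; 0 0.575 0.06 0.815 0 0 0.022; 0 0.575 0.06 0.815 0 0 0.022'; python3 to.py .4963 -.31 .004 -84.3
```

```text
t: 9.95
eef_pos: [0.4982, -0.3099, 0.0059]
ee_rot: [-3.141, -0.001, -1.469]
force: [0.6, -0.7, 0.3]
width: 0.0874
now t 9.95 [ 0.4982 -0.3099  0.0059] [-1.7996e+02 -3.0000e-02 -8.4180e+01] w 0.0874 F [ 0.6 -0.7  0.3]
[0.4963, -0.31, 0.004, -84.3] -> [-0.0004  0.0062  0.0063] [-0.0006 -0.0005  0.002 ]
```

```bash
python3 -m inch '0.5 0 0.005 0.003 0 0 0; 0.8 0 0.005 0.003 0 0 0; 1 0 0.005 0.003 0 0 0; 1 0 0.005 0.003 0 0 0; 1 0 0.005 0.003 0 0 0; 1 0 0.005 0.003 0 0 0; 1 0 0.005 0.003 0 0 0; 1 0 0.005 0.003 0 0 0' 40; python3 to.py
```

```text
t: 10.75
eef_pos: [0.4956, -0.3103, 0.0042]
ee_rot: [3.141, 0.0, -1.47]
force: [-0.3, -0.6, 0.3]
width: 0.029
now t 10.75 [ 0.4956 -0.3103  0.0042] [179.99   0.   -84.25] w 0.029 F [-0.3 -0.6  0.3]
```

```bash
python3 -m inch '1 0 0 0 0 0 0;1 0 0 0 0 0 0;1 0 0 0 0 0 0;1 0 0 0 0 0 0'; python3 - <<'E'
from station import arm
from h import *
s=arm.get_state();f=arm.grab_frame("wrist");pickle.dump((s,f),open("pics/w4.pkl","wb"));cv2.imwrite("pics/w4.png",f["img"][:,:,::-1])
E
```

```text
t: 11.15
eef_pos: [0.4956, -0.3103, 0.0042]
ee_rot: [3.142, 0.0, -1.47]
force: [0.3, -0.1, 0.1]
width: 0.0169
```

View pics/w4.png

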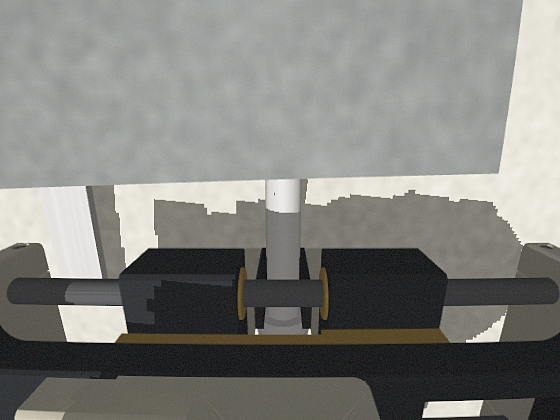

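It had only been closing still: the shaft at (283,210) is now held, opening 17 mm. Drawing it out 200 mm.

```bash
python3 -m inch '1 -0.05 0 -0.003 0 0 0; 1 -0.13 0 -0.005 0 0 0; 1 -0.22 0 -0.005 0 0 0; 1 -0.31 0 -0.005 0 0 0; 1 -0.4 0 -0.005 0 0 0; 1 -0.49 0 -0.005 0 0 0; 1 -0.58 0 -0.005 0 0 0; 1 -0.65 0 -0.005 0 0 0; 1 -0.68 0 -0.003 0 0 0; 1 -0.68 0 0.003 0 0 0; 1 -0.68 0 0.003 0 0 0' 60; python3 - <<'E'
from station import arm
from h import *
s=arm.get_state();print(s["force"]);f=arm.grab_frame("scene");cv2.imwrite("pics/s2.png",cv2.resize(f["img"][130:330,110:400],None,fx=2.7,fy=2.7)[:,:,::-1])
E
```

```text
t: 12.3
eef_pos: [0.4757, -0.1066, 0.004]
ee_rot: [-3.14, 0.001, -1.469]
force: [-2.7, 6.3, 8.3]
width: 0.0166
[-2.67595346  6.25132808  8.26919132]
```

View pics/s2.png

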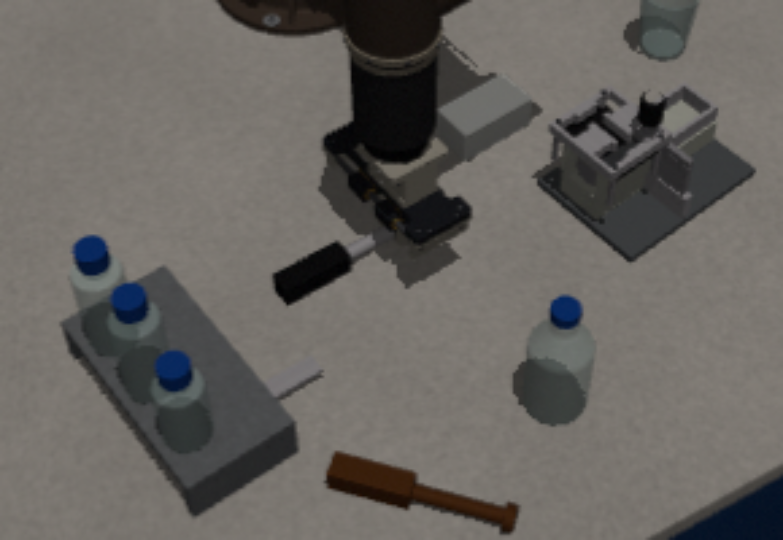

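The rod is fully out, with the handle at crop (310,272). Regripping by the handle, about 127 mm back along the rod.

```bash
python3 -m inch '0.5 0 0 -0.003 0 0 0; 0 0 0 -0.003 0 0 0; 0 0 0 -0.003 0 0 0; 0 0 0 -0.003 0 0 0; 0 0 0 -0.05 0 0 0; 0 0 0 -0.15 0 0 0; 0 0.06 0 -0.25 0 0 0; 0 0.18 0 -0.25 0 0 0; 0 0.3 0 -0.25 0 0 0; 0 0.42 0 -0.25 0 0 0; 0 0.423 0 -0.25 0 0 0;  0 0.423 0 -0.25 0 0 0'; python3 - <<'E'
from station import arm
from h import *
s=arm.get_state();f=arm.grab_frame("top");pickle.dump(f,open("pics/t5.pkl","wb"));cv2.imwrite("pics/t5.png",cv2.resize(f["img"][180:290,150:420],None,fx=2.9,fy=2.9)[:,:,::-1])
f=arm.grab_frame("wrist");cv2.imwrite("pics/w5.png",f["img"][:,:,::-1])
E
```

```text
t: 13.55
eef_pos: [0.4873, -0.2345, 0.0779]
ee_rot: [3.141, 0.0, -1.473]
force: [0.1, 0.6, -0.3]
width: 0.0877
```

View pics/t5.png

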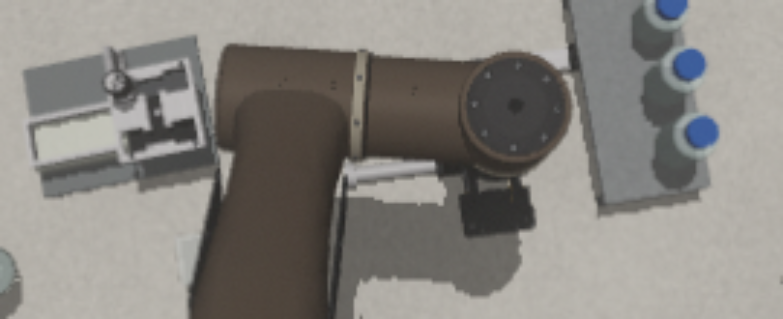

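View pics/w5.png

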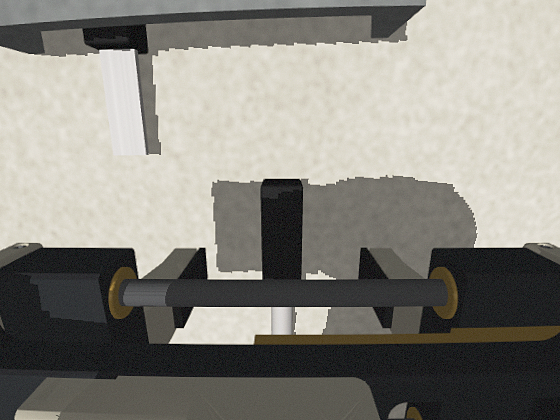

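The handle is centred between the fingers at column 282 and lies straight. Lowering and gripping.

```bash
python3 -m inch '0 0 0 0.1 0 0 0; 0 0 0 0.2 0 0 0; 0.3 0 0 0.245 0 0 0; 0.6 0 0 0.245 0 0 0; 1 0 0 0.245 0 0 0; 1 0 0 0.245 0 0 0; 1 0 0 0.245 0 0 0; 1 0 0 0.245 0 0 0; 1 0 0 0.245 0 0 0; 1 0 0 0.245 0 0 0;1 0 0 0.245 0 0 0;1 0 0 0.245 0 0 0' 60; python3 - <<'E'
from h import *
from station import arm
from scipy.spatial.transform import Rotation as R
s=arm.get_state();f=arm.grab_frame("wrist");cv2.imwrite("pics/w6.png",f["img"][:,:,::-1])
W=cloud(f,f["tool_from_camera"])   # tool frame
p=W[100:245,240:325].reshape(-1,3);zt=s["eef_pos"][2]
h=p[(zt-p[:,2]>.02)&(zt-p[:,2]<.045)]
print(len(h),"x",np.percentile(h[:,0],[1,50,99]),"y",np.percentile(h[:,1],[1,50,99]),"z",np.median(zt-h[:,2]))
E
```

```text
t: 14.85
eef_pos: [0.488, -0.2337, 0.0051]
ee_rot: [-3.141, -0.0, -1.47]
force: [-1.1, 1.5, 4.6]
width: 0.0298
2223 x [0.02136095 0.03015678 0.03660991] y [-0.01406506  0.00059619  0.01500559] z 0.02893595886394256
```

View pics/w6.png

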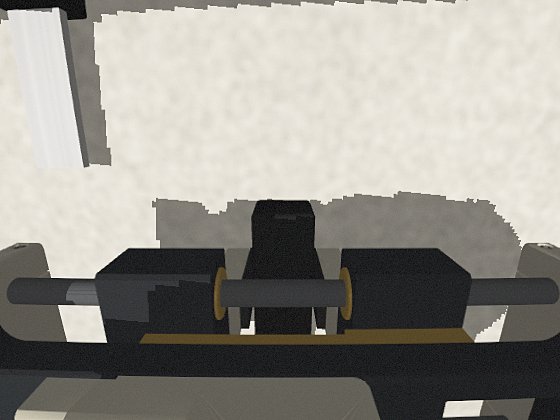

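Handle held at 29.8 mm with its rear end 37 mm behind the grip, so the nose is about 163 mm ahead. Lifting, then lining up with the bore.

```bash
python3 -m inch '1 0 0 -0.06 0 0 0; 1 0 0 -0.12 0 0 0; 1 0 0 -0.17 0 0 0; 1 0 0 -0.17 0 0 0; 1 0 0 -0.17 0 0 0'; python3 to.py .5845 -.0845 .055 -80
```

```text
t: 15.4
eef_pos: [0.4875, -0.2335, 0.0553]
ee_rot: [3.141, 0.0, -1.471]
force: [-0.5, 0.7, -3.5]
width: 0.0296
now t 15.4 [ 0.4875 -0.2335  0.0553] [ 1.7999e+02  2.0000e-02 -8.4270e+01] w 0.0296 F [-0.5  0.7 -3.5]
[0.5845, -0.0845, 0.055, -80.0] -> [-0.4618 -0.3712  0.0011] [ 0.0002  0.0004 -0.0712]
```

```bash
python3 -m inch '1 0 -0.08 0 0 0 -0.03; 1 -0.05 -0.2 0 0 0 -0.071; 1 -0.15 -0.3 0 0 0 -0.071; 1 -0.28 -0.36 0 0 0 -0.071; 1 -0.4 -0.371 0 0 0 -0.071; 1 -0.462 -0.371 0 0 0 -0.071; 1 -0.462 -0.371 0 0 0 -0.071; 1 -0.462 -0.371 0 0 0 -0.071'; python3 to.py .5845 -.0845 .055 -80;  python3 - <<'E'
from station import arm
from h import *
for n in ("scene","top"):
    f=arm.grab_frame(n);pickle.dump(f,open(f"pics/{n}7.pkl","wb"))
    im=f["img"][130:240,240:400] if n=="scene" else f["img"][170:280,150:340]
    cv2.imwrite(f"pics/{n}7.png",cv2.resize(im,None,fx=4,fy=4,interpolation=cv2.INTER_CUBIC)[:,:,::-1])
E
```

```text
t: 16.2
eef_pos: [0.584, -0.0843, 0.0545]
ee_rot: [3.139, 0.0, -1.395]
force: [-0.3, 0.0, -2.9]
width: 0.0294
now t 16.2 [ 0.584  -0.0843  0.0545] [ 1.7987e+02  1.0000e-02 -7.9930e+01] w 0.0294 F [-0.3  0.  -2.9]
[0.5845, -0.0845, 0.055, -80.0] -> [ 0.0011 -0.0016 -0.0015] [0.0021 0.0002 0.0011]
```

View pics/scene7.png

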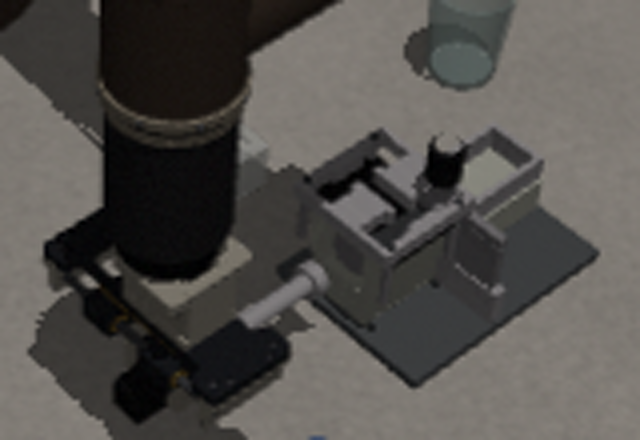

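View pics/top7.png

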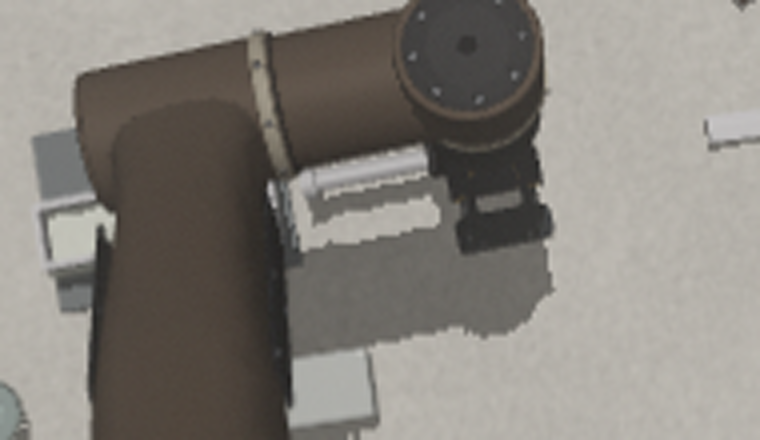

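The nose in the scene crop, at (313,275), is just in front of the bore mouth near (345,245). I'll check the alignment by overlaying the model.

```bash
python3 - <<'E'
from h import *
from scipy.spatial.transform import Rotation as R
Rm=R.from_euler("z",10.03,degrees=True).as_matrix();o=np.array([.544,.145,0])
H=lambda p:(np.array(p)/1000)@Rm.T+o
f=pickle.load(open("pics/scene7.pkl","rb"));s=5
x0,y0=290,150
im=cv2.resize(f["img"][y0:y0+80,x0:x0+110],None,fx=s,fy=s,interpolation=cv2.INTER_CUBIC)
def line(P,c,cl=True):
    q=((proj(f,H(P))-[x0,y0]+.5)*s).round().astype(np.int32);cv2.polylines(im,[q],cl,c,1)
line([[-22,-40,44],[22,-40,44],[22,-40,88],[-22,-40,88]],(255,0,0))
line([[-52,-50,118],[52,-50,118],[52,50,118],[-52,50,118]],(0,255,0))
a=np.linspace(0,2*np.pi,30)
yn=-70
line(np.c_[15*np.cos(a),0*a+yn,64.5+15*np.sin(a)],(255,255,0))
line(np.c_[9*np.cos(a),0*a+yn-60,64.5+9*np.sin(a)],(255,255,0))
cv2.imwrite("pics/s7o.png",im[:,:,::-1])
W=cloud(f).reshape(-1,3);W=W[np.isfinite(W[:,0])]
L=(W-o)@Rm*1000
m=(abs(L[:,0])<35)&(L[:,1]<-57)&(L[:,1]>-140)&(L[:,2]>30)&(L[:,2]<95)
for a,b in [(-140,-120),(-120,-100),(-100,-84),(-82,-57)]:
    q=L[m&(L[:,1]>a)&(L[:,1]<b)];
    if len(q)>3: print(a,len(q),q.min(0).round(1),q.max(0).round(1))
f=pickle.load(open("pics/top7.pkl","rb"));W=cloud(f).reshape(-1,3);W=W[np.isfinite(W[:,0])];L=(W-o)@Rm*1000
m=(abs(L[:,0])<35)&(L[:,1]<-50)&(L[:,1]>-140)&(L[:,2]>30)&(L[:,2]<95)
for a,b in [(-140,-120),(-120,-100),(-100,-84),(-82,-50)]:
    q=L[m&(L[:,1]>a)&(L[:,1]<b)];
    if len(q)>3: print("top",a,len(q),q.min(0).round(1),q.max(0).round(1))
E
```

```text
-140 29 [  -6.1 -139.1   60.5] [  12.5 -121.4   77.3]
-120 32 [  -7.2 -120.    62.5] [   9.9 -101.3   80.8]
-100 24 [ -6.9 -99.5  58.9] [ 11.6 -84.6  80.1]
-82 48 [-15.9 -81.7  52.4] [ 18.  -64.8  84.1]
top -140 31 [ -11.  -139.8   59.7] [   6.7 -120.3   81.6]
top -120 28 [ -10.6 -119.3   62.1] [   7.4 -101.2   78.8]
top -100 25 [-10.  -99.9  57.1] [  6.7 -84.5  78.3]
top -82 28 [-15.9 -81.9  55.6] [ 10.5 -69.9  82. ]
```

View pics/s7o.png

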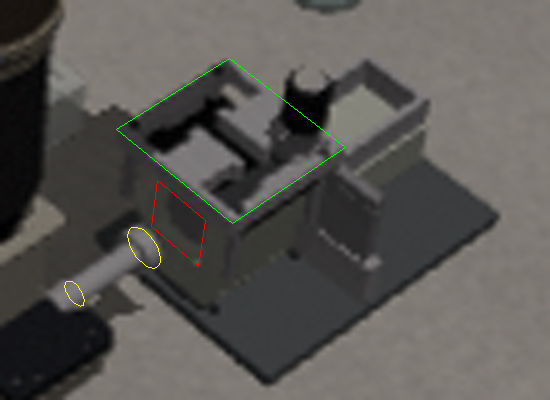

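The measured rod offset is about +2 mm from one camera and −2 mm from the other, with no visible tilt. Clearance is ±7 mm, so I'll insert gently and watch the force.

```bash
python3 -m inch '1 -0.03 -0.001 -0.001 0 0 0; 1 -0.07 -0.001 -0.001 0 0 0; 1 -0.1 -0.001 -0.001 0 0 0; 1 -0.115 -0.001 -0.001 0 0 0; 1 -0.115 -0.001 -0.001 0 0 0'; python3 to.py .5609 .0495 .055 -80;  python3 - <<'E'
from station import arm
from h import *
for n in ("scene",):
    f=arm.grab_frame(n)
    im=f["img"][130:240,260:400]
    cv2.imwrite(f"pics/{n}8.png",cv2.resize(cv2.convertScaleAbs(im,alpha=1.8),None,fx=5,fy=5,interpolation=cv2.INTER_CUBIC)[:,:,::-1])
E
```

```text
t: 16.8
eef_pos: [0.579, -0.0497, 0.0563]
ee_rot: [-3.141, 0.0, -1.395]
force: [0.1, 0.1, -2.2]
width: 0.0298
now t 16.8 [ 0.579  -0.0497  0.0563] [-179.98    0.    -79.93] w 0.0298 F [ 0.1  0.1 -2.2]
[0.5609, 0.0495, 0.055, -80.0] -> [-0.3361  0.0017  0.0045] [-0.0003  0.0001  0.0012]
```

View pics/scene8.png

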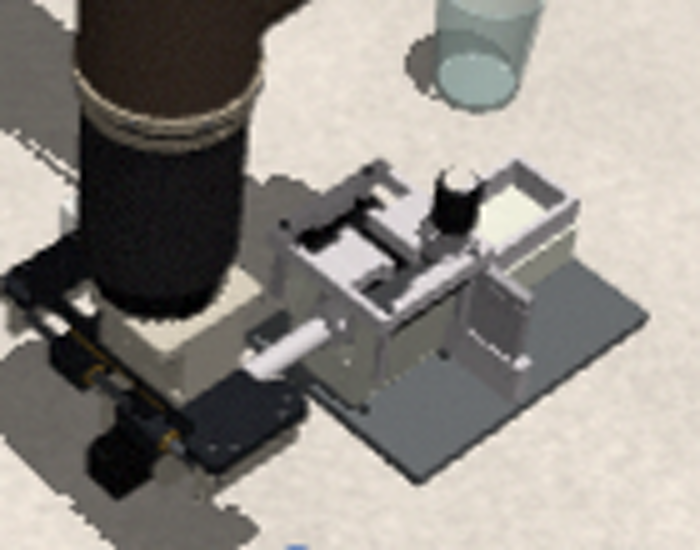

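The nose is in the mouth at (340,325), with no contact force. Pushing on.

```bash
python3 -m inch '1 -0.03 0 0.003 0 0 0; 1 -0.06 0 0.004 0 0 0; 1 -0.09 0 0.004 0 0 0; 1 -0.12 0 0.004 0 0 0; 1 -0.14 0.001 0.004 0 0 0'; python3 to.py .5609 .0495 .055 -80
```

```text
t: 17.35
eef_pos: [0.5717, -0.0099, 0.0554]
ee_rot: [-3.141, -0.001, -1.397]
force: [0.7, -3.0, -0.4]
width: 0.0299
now t 17.35 [ 0.5717 -0.0099  0.0554] [-1.7998e+02 -6.0000e-02 -8.0020e+01] w 0.0299 F [ 0.7 -3.  -0.4]
[0.5609, 0.0495, 0.055, -80.0] -> [-0.2011  0.0012  0.001 ] [-0.0004 -0.001  -0.0003]
```

```bash
python3 -m inch '1 -0.03 0 0 0 0 0; 1 -0.06 0 0 0 0 0; 1 -0.09 0 0 0 0 0; 1 -0.1 0 0 0 0 0; 1 -0.1 0 0 0 0 0'; python3 - <<'E'
from station import arm
from h import *
for n in ("scene",):
    s=arm.get_state();print(s["force"],s["width"]);f=arm.grab_frame(n)
    im=f["img"][130:240,260:400]
    cv2.imwrite(f"pics/{n}9.png",cv2.resize(cv2.convertScaleAbs(im,alpha=1.8),None,fx=5,fy=5,interpolation=cv2.INTER_CUBIC)[:,:,::-1])
E
```

```text
t: 17.85
eef_pos: [0.566, 0.0212, 0.0548]
ee_rot: [3.141, 0.0, -1.395]
force: [0.7, 0.8, -2.4]
width: 0.03
[ 0.69393293  0.81095269 -2.44207783] 0.029970645401248282
```

View pics/scene9.png

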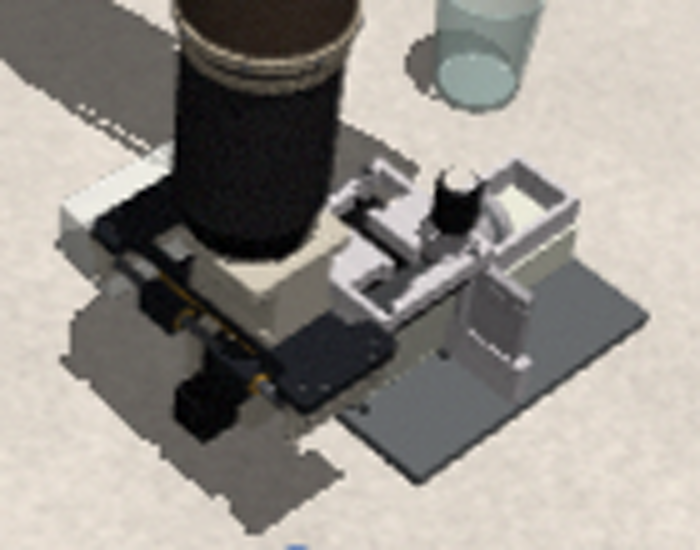

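The cartridge is emerging into the trough at (490,215). About 29 mm to go.

```bash
python3 -m inch '1 -0.03 0 0 0 0 0; 1 -0.06 0 0 0 0 0; 1 -0.085 0 0 0 0 0; 1 -0.097 0 0 0 0 0; 1 -0.097 0 0 0 0 0; 1 -0.097 0 0 0 0 0'; python3 - <<'E'
from station import arm
from h import *
from scipy.spatial.transform import Rotation as R
Rm=R.from_euler("z",10.03,degrees=True).as_matrix();o=np.array([.544,.145,0])
for n in ("scene","top"):
    s=arm.get_state();print(s["force"],s["width"]);f=arm.grab_frame(n)
    L=(cloud(f).reshape(-1,3)-o)@Rm*1000
    q=L[(abs(L[:,0])<18)&(L[:,1]>56)&(L[:,1]<152)&(L[:,2]>62)&(L[:,2]<100)];print(n,len(q),np.percentile(q,[2,98],axis=0).round(1) if len(q) else '')
    im=f["img"][130:240,260:400] if n=="scene" else f["img"][170:280,140:280]
    cv2.imwrite(f"pics/{n}10.png",cv2.resize(cv2.convertScaleAbs(im,alpha=1.5),None,fx=5,fy=5,interpolation=cv2.INTER_CUBIC)[:,:,::-1])
E
```

```text
t: 18.5
eef_pos: [0.5612, 0.0493, 0.055]
ee_rot: [-3.141, 0.0, -1.396]
force: [-0.2, -0.1, -2.4]
width: 0.0293
[-0.15588703 -0.14159803 -2.41428955] 0.029266307321889437
scene 100 [[-11.   84.   70. ]
 [ 17.5 137.5  92.1]]
[ 0.75166384  0.12267024 -2.12702541] 0.02979445045944628
top 0
```

View pics/scene10.png

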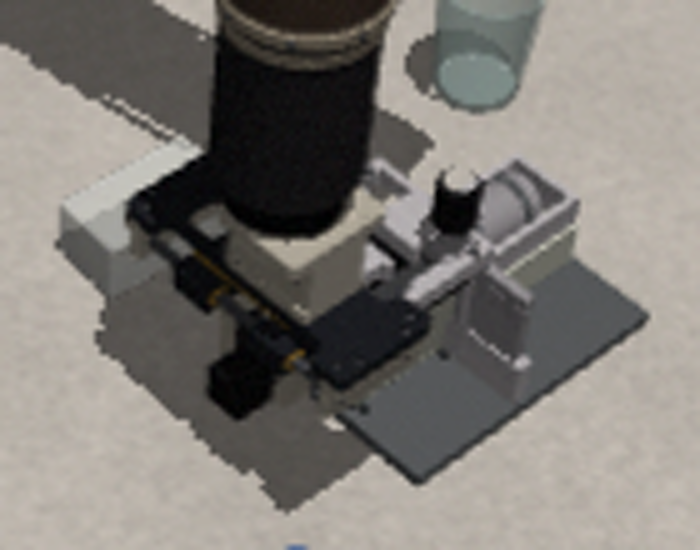

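View pics/top10.png

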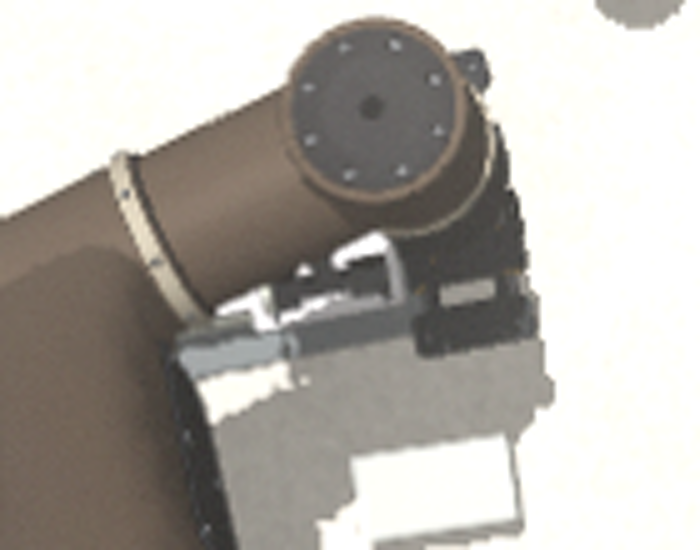

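The cartridge front is at about 137 mm, so its centre is near 102 mm, inside the window. Withdrawing the rod straight back.

```bash
python3 -m inch '1 0.03 0 0 0 0 0; 1 0.1 0 0 0 0 0; 1 0.18 0 0 0 0 0; 1 0.26 0 0 0 0 0; 1 0.34 0 0 0 0 0; 1 0.42 0 0 0 0 0; 1 0.49 0 0 0 0 0; 1 0.53 0 0 0 0 0; 1 0.54 0 0.05 0 0 0; 1 0.54 0 0.1 0 0 0; 1 0.54 0 0.14 0 0 0; 1 0.54 0 0.14 0 0 0'; python3 to.py
```

```text
t: 19.8
eef_pos: [0.5879, -0.1108, 0.0112]
ee_rot: [3.138, 0.0, -1.396]
force: [-0.7, -0.3, -2.7]
width: 0.0297
now t 19.8 [ 0.5879 -0.1108  0.0112] [ 1.7981e+02  2.0000e-02 -8.0010e+01] w 0.0297 F [-0.7 -0.3 -2.7]
```

```bash
python3 -m inch '1 0 0 0.01 0 0 0; 1 0 0 0.019 0 0 0; 1 0 0 0.019 0 0 0; 1 0 0 0.019 0 0 0'; python3 - <<'E'
from station import arm
from h import *
s=arm.get_state();print(s["force"]);f=arm.grab_frame("scene")
im=f["img"][130:270,220:400]
cv2.imwrite("pics/s11.png",cv2.resize(cv2.convertScaleAbs(im,alpha=1.5),None,fx=4,fy=4,interpolation=cv2.INTER_CUBIC)[:,:,::-1])
E
```

```text
t: 20.2
eef_pos: [0.5896, -0.1104, 0.0076]
ee_rot: [-3.141, -0.0, -1.396]
force: [-0.3, -0.3, -2.9]
width: 0.0299
[-0.26681585 -0.26753582 -2.9343214 ]
```

View pics/s11.png

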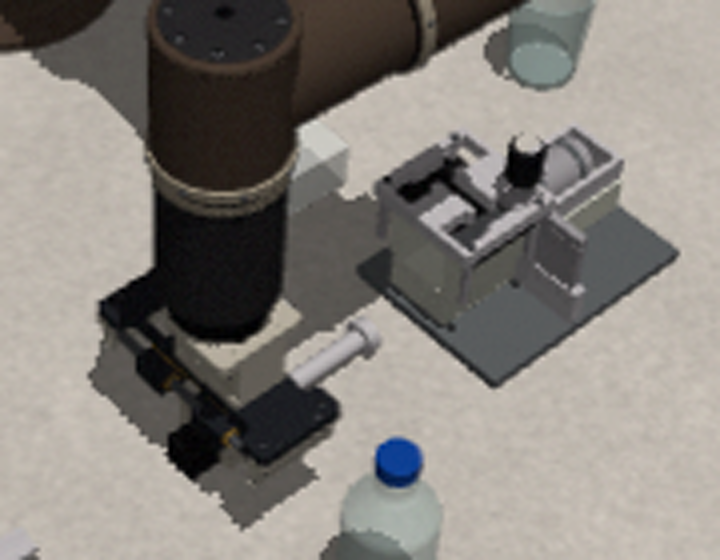

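The rod is clear of the base plate, with its nose at (365,337). Lowering the last few millimetres.

```bash
python3 -m inch '1 0 0 0.005 0 0 0; 1 0 0 0.009 0 0 0; 1 0 0 0.009 0 0 0; 1 0 0 0.009 0 0 0'; python3 to.py
```

```text
t: 20.65
eef_pos: [0.5895, -0.1105, 0.0052]
ee_rot: [-3.141, -0.0, -1.396]
force: [-2.1, 1.2, 5.4]
width: 0.0295
now t 20.65 [ 0.5895 -0.1105  0.0052] [-1.7996e+02 -1.0000e-02 -7.9980e+01] w 0.0295 F [-2.1  1.2  5.4]
```

On the bench (5 N). Release, rise and check.

```bash
python3 -m inch '0.5 0 0 0 0 0 0; 0.2 0 0 0 0 0 0; 0 0 0 0 0 0 0; 0 0 0 0 0 0 0; 0 0 0 0 0 0 0; 0 0 0 -0.05 0 0 0; 0 0 0 -0.15 0 0 0; 0 0 0 -0.3 0 0 0; 0 0 0 -0.45 0 0 0; 0 0 0 -0.6 0 0 0; 0 0 0 -0.75 0 0 0; 0 0 0 -0.85 0 0 0'; python3 -m inch '0 0.15 0.08 0 0 0 0; 0 0.3 0.15 0 0 0 0; 0 0.45 0.22 0 0 0 0; 0 0.6 0.3 0 0 0 0; 0 0.75 0.37 0 0 0 0; 0 0.9 0.45 0 0 0 0; 0 0.95 0.5 0 0 0 0; 0 0.95 0.5 0 0 0 0;0 0.95 0.5 0 0 0 0'; python3 - <<'E'
from station import arm
from h import *
from scipy.spatial.transform import Rotation as R
Rm=R.from_euler("z",10.03,degrees=True).as_matrix();o=np.array([.544,.145,0])
for n in ("scene","top"):
    f=arm.grab_frame(n)
    L=(cloud(f).reshape(-1,3)-o)@Rm*1000
    q=L[(abs(L[:,0])<20)&(L[:,1]>54)&(L[:,1]<150)&(L[:,2]>70)&(L[:,2]<100)];print(n,"cart",len(q),np.percentile(q,[1,50,99],axis=0).round(1) if len(q) else '')
    q=L[(abs(L[:,0]-30)<25)&(abs(L[:,1]-30)<25)&(L[:,2]>140)];print("knob",len(q),np.median(q,0).round(1),np.percentile(q[:,2],90).round(1))
    q=L[(abs(L[:,0])<40)&(L[:,1]>-320)&(L[:,1]<-60)&(L[:,2]>8)];print("rod",len(q),np.percentile(q,[1,50,99],axis=0).round(1))
    im=f["img"][110:330,110:400] if n=="scene" else f["img"][130:300,120:420]
    cv2.imwrite(f"pics/{n}12.png",cv2.resize(cv2.convertScaleAbs(im,alpha=1.3),None,fx=2.65,fy=2.65,interpolation=cv2.INTER_CUBIC)[:,:,::-1])
E
```

```text
t: 21.85
eef_pos: [0.59, -0.1107, 0.2635]
ee_rot: [-3.138, -0.001, -1.396]
force: [0.6, -0.2, 0.2]
width: 0.0875
t: 22.75
eef_pos: [0.4907, -0.4177, 0.2592]
ee_rot: [3.141, 0.0, -1.398]
force: [-0.1, 0.7, 0.2]
width: 0.0876
scene cart 112 [[-14.2  84.2  71.4]
 [ 10.4 114.5  83.5]
 [ 19.6 136.5  90.1]]
knob 88 [ 39.9  20.3 162. ] 173.2
rod 533 [[ -33.8 -296.6    8.4]
 [   6.6 -227.6   25.8]
 [  20.9  -97.    36.1]]
top cart 225 [[-19.9  64.8  70.7]
 [ -3.1  99.7  81.8]
 [ 17.4 136.   90.6]]
knob 46 [ 24.8  23.8 168.6] 174.1
rod 458 [[ -38.5 -319.1    8.5]
 [  -3.5 -225.6   26.3]
 [  23.1  -98.2  679.5]]
```

View pics/scene12.png

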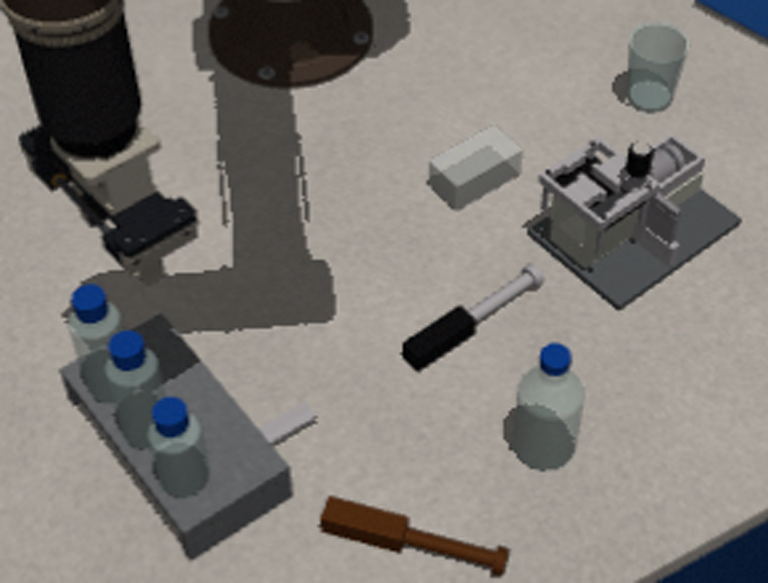

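View pics/top12.png

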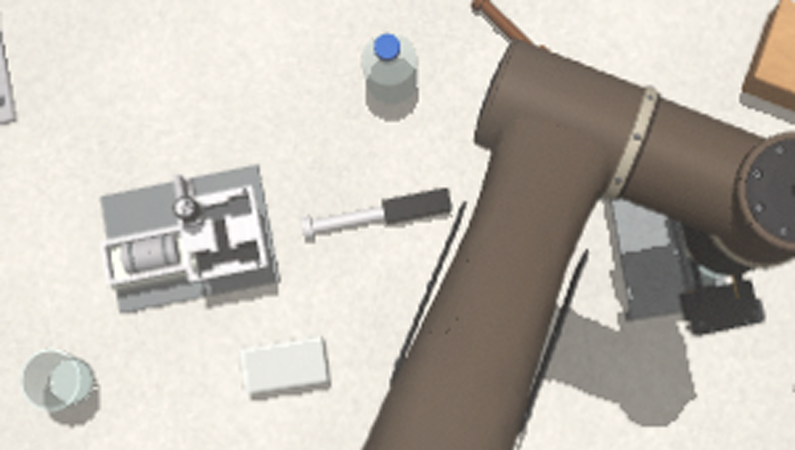

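The selector is seated, with the knob top at 174 mm, and the cartridge lies in the trough from y ≈ 65 to 136 mm. The rod is flat on the bench and the arm is clear of everything. Handing in.

```bash
python3 - <<'E'
from station import arm
print(arm.get_state()["force"]); print(arm.job_done())
E
```

```text
[ 0.51392368  0.29071343 -0.17022275]
the job is handed in; nothing more can be done
None
```

The job is done and handed in at about 23 s of the 67 s allowed. No verdict came back, so the result below rests on my own last checks.

**What I did:** I lifted the selector, took it through the gate and let it down in the diagonally opposite notch. I drew the drift rod out by its shaft and regripped it by the handle. With it I pushed the cartridge through the bore into the trough, withdrew the rod and laid it on the bench.

**Last checks:**
- **Selector:** the knob top is at about 174 mm, which is the seated height, in the goal notch.
- **Cartridge:** it spans about 65 to 136 mm along the holder, so its centre is near 100 mm, inside the 86 to 130 mm window. It lies between the trough walls.
- **Rod:** it lies flat on the bench, and the gripper is open and well clear, with no outside force on it beyond noise.
- **Other items:** the scraper, bottle, beaker and tip box look unmoved in the pictures; I did not measure them again.

**Disagreements:** the two fixed cameras differed in the rod's sideways position by about 4 mm just before it went into the bore, which allows 7 mm either way. In the final pictures their knob positions differed more, by about 15 mm across the holder. I put that down to poor depth readings on the black knob and went by its height and the pictures.

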